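# Rock a gummed-up steam-release knob off a pressure-cooker lid

### The job

The steam-release knob on the pressure-cooker lid is gummed fast on its valve. Keeping a gentle upward pull on it, rock it back and forth in small arcs, turning back as soon as you feel a stop, until it works free: do not force it against the stops or yank it, and do not lift or drag the lid along. Then set the knob down inside the shallow ribbed dish to soak, without dropping it in, and leave everything else where it is.

Things in the scene. Friction and masses are not known exactly. Their poses are not given: they have to be found in the camera images.
- knob: Black steam-release knob in the collar at the middle of the lid. Origin: centre of its foot, z up. Wing to grip: 46 mm long (along its x), 14 mm thick (y), from 21 to 44 mm up; under it a 53 mm flange, top 21.5 mm up; below that a 26 mm stem, gummed in the collar. TCP 44 mm above the origin grips well. 70 g. Half a turn looks the same.
- lid: Loose pressure-cooker lid lying on the worktop: steel dome, black band, 236 mm across, 47 mm high, 1.9 kg. Origin: centre of its underside, z up. Knob's foot seated 48 mm above it. A straight pull on the knob needs 27 to 37 N, so lifts the lid (at 18 N); 5 to 9 N while rocking lets the knob creep up. It lets go about 8 mm up and is clear of the collar 13 mm up.
- lid_lug (a point): Outer part of one of the two black hand lugs on the lid's side, 135 mm from the lid's centre along its +y, 16 mm up. Turning the knob: it has about 0.7 rad in all between two hard stops hidden in the collar, and may start anywhere between. The gum springs up to 0.2 rad and resists with up to 0.45 N m; at a stop the twist climbs by some 0.5 N m per 0.05 rad. Keep it below about 1 N m.
- dish: Shallow round ribbed white dish, 289 mm across, rim 68 mm high, flat floor 10 mm above its origin (centre of its underside), floor some 200 mm across. 1.4 kg, loose.
- mug: Bystander: mug, 80 mm wide, 91 mm high, at the back left. Origin: centre of its underside.
- teaspoon: Bystander: teaspoon, 139 mm long, lying between the lid and the dish, pointing away from the robot. Origin: centre of its underside.
- shaker: Bystander: small shaker, 44 mm wide, 90 mm high, at the back. Origin: centre of its underside.
- spice_jar: Bystander: spice jar, 42 mm wide, 106 mm high, at the back. Origin: centre of its underside.
Not all that is in view belongs to the job. Leave any turquoise look-alike of the knob alone.

How it is judged:
On the way:
1. the knob has come off its valve and is clear of the collar (z of knob in the frame of lid above 0.064 m), for 0.1 s.
At the end, for the whole second after the job is handed in: The knob lies at rest in the dish, let go, within 10 cm of the dish's centre and its foot below 5 cm; the lid lies where it was (centre within 2 cm, lug within 2.2 cm) (horizontal distance between knob and dish below 0.1 m and height (world z) of knob below 0.05 m and linear speed of knob below 0.03 m/s and distance of lid from where it was at the start of the episode below 0.02 m and distance of lid_lug from where it was at the start of the episode below 0.022 m); the robot touches nothing.
It fails at once if the lid is lifted, dragged or turned along with the knob (height (world z) of lid above 0.006 m or distance of lid from where it was at the start of the episode above 0.02 m or distance of lid_lug from where it was at the start of the episode above 0.022 m).
It fails at once if the knob is forced hard against its stops or down onto the lid (32 N of this force is the seal's own grip) (contact force between knob and lid above 95 N).
It fails at once if the knob is yanked off the valve at speed (z of knob in the frame of lid below 0.062 m and horizontal distance between knob and lid below 0.02 m and linear speed of knob above 0.12 m/s).
It fails at once if the knob is let go of or dropped while it is still above the dish's rim (horizontal distance between knob and dish below 0.15 m and z of knob in the frame of dish above 0.06 m and contact force between the fingers and knob below 0.1 N).
It fails at once if the dish or a bystander is knocked out of its place (distance of dish from where it was at the start of the episode above 0.04 m or distance of any of mug, teaspoon, shaker, spice_jar from where it was at the start of the episode above 0.03 m).
It also fails if it takes over 58 s, if anything falls off the work surface, if the arm or the gripper's body presses on something with over 40 N, if the wrist force passes 120 N, or if a joint passes its speed limit or range.

### The arm

A 7-joint arm with a two-finger parallel gripper is mounted at the origin on a cart in front of the work surface, level with it; the furniture and walls round the work are solid. World frame = base frame: x ahead of the robot, y to its left, z up, the work surface at z = 0. Lengths are in m, angles in rad, forces in N, time in s.
With the tool pointing down it reaches from about 0.425 to 0.925 m from the base axis. Payload 6.8 kg.
Tool frame: the origin (TCP) lies between the finger pads, 19 mm behind the fingertips; this is the grasp point; z points along the fingers, y is the line along which they close (so a half turn about z gives the same grasp; the last joint's range is limited). The gripper opens to 85 mm and grips with 20 to 120 N. Pads are 22 mm wide; open, the fingers measure 114 mm over their backs; the gripper's body (76 mm by 85 mm) begins 54 mm behind the grasp point. The pads swing forward as they close: fully open they stand 13 mm farther back than shut.
Start: joints at [-1.444, 0.477, 0.022, 1.555, -0.011, 1.109, -0.083], TCP at [0.157, 0.656, 0.25] pointing down, gripper open.
Joint ranges: [-2.96, 2.96], [-0.34, 2.1], [-1.41, 1.46], [0.24, 2.44], [-1.37, 4.51], [0.17, 1.92], [-2.96, 2.96]. Speed limits (rad/s): [2.39, 2.39, 3.14, 3.14, 3.14, 3.14, 3.14].

### API

Orientations are given as a rotation vector (axis times angle).
In Python, from bench import r, grab_frame, camera_info gives the robot as it stands.
- The arm moves only by the shell command python3 -m pendant 'ROWS' [OPENING] [FORCE]. ROWS is a JSON list of rows, 1 to 5 of them, each an object with the fields x, y, z (the shift in normalised numbers (1 is 0.8 m)), drx, dry, drz (a rotation vector in fractions of the full range, 1 being 2 pi rad); a field left out counts as zero; each row is the pose to reach, as a shift and turn from the pose commanded when the command began, along the tool's axes at that moment; what a row does not reach only later rows make up. A row lasts 1/10 s, in which the tool goes at most 0.05 m and 0.15 rad, less where a joint would pass 70% of its speed; a pose out of reach is approached as far as the arm can. OPENING is the finger opening in m, set as the command begins (- or left out keeps the last). The fingers move at their own pace and stop on an object; FORCE is the grip in N (left out, the last holds). Time passes only in rows, so rows that do not move let the fingers close. It prints the time, the measured TCP pose, the force, the opening and the grip force at its end. A shift or turn number past 1, either way, is cut back to 1. Input that does not fit is refused with a message, and nothing moves.
- r.get_obs(): the state, without advancing time (a new reading comes with each control period).
- grab_frame(name): name is "scene" or "top" or "wrist"; returns (picture, depth): 384x512x3 uint8, blue, green, red; 384x512 float32, m along the optical axis (not along the pixel's ray), 0 where there is no reading.
- camera_info(name): a dict with "camera_matrix" (3x3 intrinsics, pixels), "k1" (the pictures are not rectified: a ray, as slopes to the right and down, at radius r is drawn at 1 + k1 r^2 times it, then the intrinsics apply), "R" (3x3) and "t" (3): a world point X has camera coordinates R X + t. Camera axes: x right, y down, z forward; pixel columns grow to the right and rows downward; lengths in m; the calibration is good to about 2 mm. A picture is of the moment at which its call begins: read the wrist's pose just before it. camera_info takes no time and is no camera call; for the wrist camera it gives the pose at the moment of the call.
- r.hand_in(): hands the job in; it is judged then, once.
The state is a dict: "clock": time; "joints": joint angles; "qvel": joint speeds; "tau": joint torques, N m; "tcp_pos": TCP position; "orientation": TCP orientation; "contact_force": force on the tool from outside, world axes, zero at the start; "moment": the same for the moment, N m; "grip_width": finger opening in m; "gripper_force": force on a finger pad.
Only numpy, scipy, OpenCV 4.12 (cv2) and the standard library are available. Lean on these libraries where they do the work, as an engineer would, in place of code of your own. Each camera call takes 0.05 s, during which the arm holds its last target. There are 200 camera calls.

## Working session

There is one attempt and no reset: what is moved stays moved. The work goes in short steps, Python scripts to look and compute and a shell command to move; the robot and the scene stay as the last step left them, time stands still between calls to the robot, and variables do not carry over. Pictures are saved under pics/ and viewed, at most 10 in all, crops included, and the job is handed in when it is done.

```bash
mkdir -p pics; ls; cat > h.py <<'E'
import numpy as np, cv2
from bench import r, grab_frame, camera_info
def world(ci,u,v,z=None,d=None):
    K=np.array(ci["camera_matrix"]);R=np.array(ci["R"]);t=np.array(ci["t"])
    x=np.array([(u-K[0,2])/K[0,0],(v-K[1,2])/K[1,1]]);s=x.copy()
    for _ in range(20): s=x/(1+ci["k1"]*(s@s))
    ray=np.array([s[0],s[1],1.])
    if d is not None: return R.T@(ray*d-t)
    o=-R.T@t;w=R.T@ray
    return o+w*(z-o[2])/w[2]
E
python3 - <<'E'
from h import *
for n in("top","scene"):
    p,d=grab_frame(n);cv2.imwrite(f"pics/{n}0.png",p);np.save(f"pics/{n}0.npy",d)
o=r.get_obs();print({k:np.round(v,3) for k,v in o.items()})
print(camera_info("top"))
E
```

```text
pics
{'clock': np.float64(0.1), 'joints': array([-1.444,  0.478,  0.022,  1.556, -0.011,  1.109, -0.083]), 'qvel': array([ 0.001, -0.003, -0.001, -0.002, -0.001,  0.003,  0.   ]), 'tau': array([ 5.0000e-03, -5.9776e+01,  1.6140e+00, -2.8195e+01,  1.3000e-02,
        5.0000e-03, -0.0000e+00]), 'tcp_pos': array([0.157, 0.656, 0.249]), 'orientation': array([-3.68e-01, -3.12e+00,  3.00e-03]), 'contact_force': array([-0.047,  0.501,  0.061]), 'moment': array([-0.021,  0.004,  0.012]), 'gripper_force': np.float64(0.0), 'grip_width': np.float64(0.085)}
{'camera_matrix': array([[455.19077967,   0.        , 253.95008914],
       [  0.        , 455.19077967, 186.51283837],
       [  0.        ,   0.        ,   1.        ]]), 'k1': 0.03218741454634286, 'R': array([[-0.01664647, -0.99984725, -0.00532675],
       [-0.98923138,  0.01724404, -0.1453407 ],
       [ 0.14541035,  0.00284998, -0.98936733]]), 't': array([0.10112767, 0.50979236, 1.46025667])}
```

View pics/top0.png

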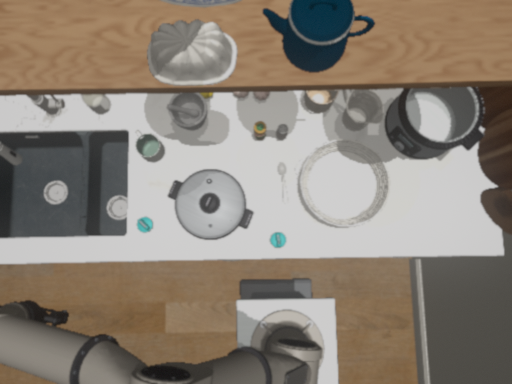

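View pics/scene0.png

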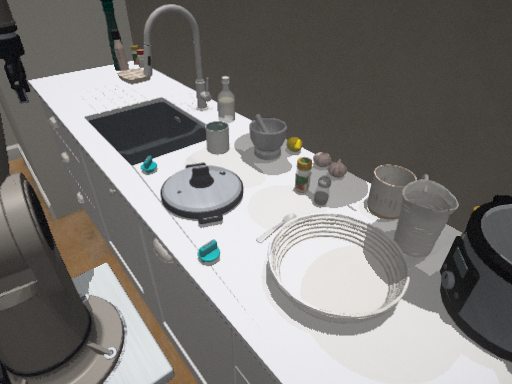

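The top view shows the knob at about (209,203) on the lid, the dish centred near (343,184) and turquoise decoys at (145,224) and (278,240). Next I'll enlarge the lid.

```bash
python3 - <<'E'
from h import *
p=cv2.imread("pics/top0.png");d=np.load("pics/top0.npy");ci=camera_info("top")
c=cv2.resize(p[160:250,160:260],None,fx=6,fy=6,interpolation=cv2.INTER_CUBIC);c=cv2.convertScaleAbs(c,alpha=1.5,beta=10);cv2.imwrite("pics/crop1.png",c)
for u,v in((209,203),(343,184),(210,204),(178,189),(246,217)): print(u,v,d[v,u],world(ci,u,v,d=d[v,u]).round(3))
# dish rim extremes
print([world(ci,u,v,z=.065).round(3) for u,v in((297,184),(389,184),(343,140),(343,227))])
E
```

```text
209 203 1.441832 [0.454 0.235 0.086]
343 184 1.5218033 [ 0.518 -0.205  0.013]
210 204 1.4572742 [0.453 0.234 0.07 ]
178 189 1.5120292 [0.51  0.345 0.024]
246 217 1.4993261 [0.413 0.12  0.022]
[array([ 0.513, -0.047,  0.065]), array([ 0.508, -0.342,  0.065]), array([ 0.656, -0.201,  0.065]), array([ 0.372, -0.189,  0.065])]
```

View pics/crop1.png

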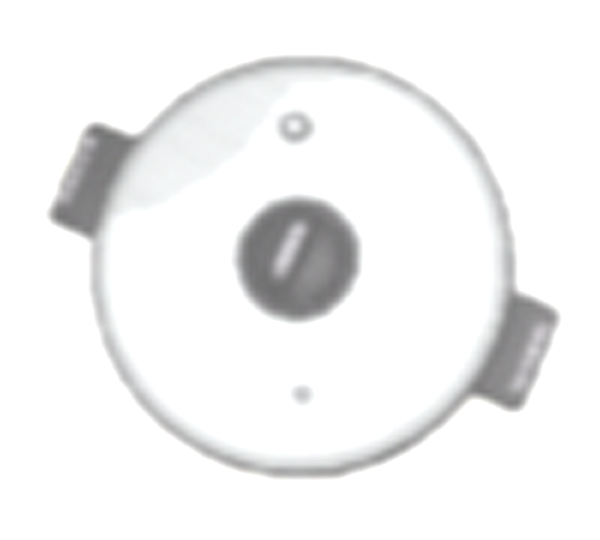

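The crop shows the flange centred at crop (298,259), which is px (209.7,203.2). The wing runs from about (278,275) to (303,222), so its yaw is about -25°, along the lid's x. I'll move above it.

The rows are not in the units I measure in: shifts go in shares of 0.8 m and turns go in shares of 2 pi rad. I convert before sending: -0.195 m / 0.8 = -0.2438, -0.17 m / 0.8 = -0.2125, 0.1 rad / 6.2832 = 0.0159.

```bash
cat >> h.py <<'E'
from scipy.spatial.transform import Rotation as Ro
def to(pos,wing_deg=None):
    "shift in tool axes to world pos, rotation about tool z so that tool y is perpendicular to wing"
    o=r.get_obs();R=Ro.from_rotvec(o["orientation"]).as_matrix()
    s=R.T@(np.array(pos)-o["tcp_pos"])
    print("tcp",o["tcp_pos"].round(4),"shift",s.round(4),"j7",o["joints"][6].round(3))
    a=np.degrees(np.arctan2(R[1,1],R[0,1]))
    print("y-ang",a.round(2),"tilt",R[:,2].round(4))
    if wing_deg is not None: 
        e=(wing_deg+90-a+90)%180-90; print("rz",-np.radians(e).round(4))
E
python3 -m pendant '[{"x":-0.2438, "y":-0.2125, "drz":0.0159}, {"x":-0.2438, "y":-0.2125, "drz":0.0159}, {"x":-0.2438, "y":-0.2125, "drz":0.0159}, {"x":-0.2438, "y":-0.2125, "drz":0.0159}, {"x":-0.2438, "y":-0.2125, "drz":0.0159}]' .085 40
python3 -m pendant '[{"x":-0.2438, "y":-0.2125, "drz":0.0159}, {"x":-0.2438, "y":-0.2125, "drz":0.0159}, {"x":-0.2438, "y":-0.2125, "drz":0.0159}, {"x":-0.2438, "y":-0.2125, "drz":0.0159}, {"x":-0.2438, "y":-0.2125, "drz":0.0159}]'
python3 -c "
from h import *
to([.452,.234,.25],-25)"
```

```text
clock: 0.6
tcp_pos: [0.3029, 0.4508, 0.2497]
orientation: [-0.523, -3.098, 0.001]
contact_force: [0.9, 0.3, -0.4]
grip_width: 0.0853
gripper_force: 0.0
clock: 1.1
tcp_pos: [0.4265, 0.2338, 0.25]
orientation: [-0.677, -3.068, -0.0]
contact_force: [0.9, 1.0, 1.0]
grip_width: 0.0849
gripper_force: 0.0
tcp [0.4265 0.2338 0.25  ] shift [-0.023   0.0109 -0.0001] j7 0.562
y-ang 65.1 tilt [-1.e-04  1.e-04 -1.e+00]
rz 0.0017
```

To row units: -0.023 m / 0.8 = -0.0288, 0.011 m / 0.8 = 0.0138.

```bash
python3 -m pendant '[{"x":-0.0288, "y":0.0138}, {"x":-0.0288, "y":0.0138}]'
python3 - <<'E'
from h import *
ci=camera_info("wrist");p,d=grab_frame("wrist");cv2.imwrite("pics/w1.png",p);np.save("pics/w1.npy",d)
import pickle;pickle.dump(ci,open("w1.pkl","wb"))
to([.452,.234,.25],-25)
E
```

```text
clock: 1.3
tcp_pos: [0.4544, 0.2341, 0.2502]
orientation: [0.685, 3.064, 0.001]
contact_force: [0.3, 0.6, 0.4]
grip_width: 0.085
gripper_force: 0.0
tcp [0.4525 0.2353 0.2498] shift [-0.0001 -0.0014 -0.0002] j7 0.601
y-ang 64.93 tilt [ 1.e-04 -3.e-04 -1.e+00]
rz -0.0012
```

View pics/w1.png

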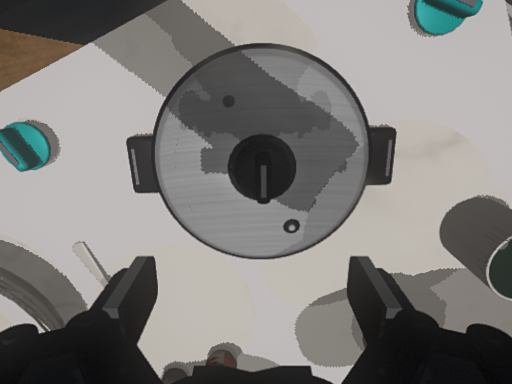

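The knob is at about (262,167), with its wing running almost straight down the picture from (264,152) to (263,203). I'll measure its top face by depth.

```bash
python3 - <<'E'
from h import *
import pickle
ci=pickle.load(open("w1.pkl","rb"));d=np.load("pics/w1.npy")
P=np.array([world(ci,u,v,d=d[v,u]) for v in range(125,215) for u in range(220,306) if d[v,u]>0])
T=P[(P[:,2]>.084)]
print(len(T),T[:,2].max())
m,(w,h),a=cv2.minAreaRect((T[:,:2]*1000).astype(np.float32));print("wing rect",m,w,h,a)
c=T[:,:2].mean(0);_,_,V=np.linalg.svd(T[:,:2]-c,full_matrices=False);print("mean",c,"ang",np.degrees(np.arctan2(V[0,1],V[0,0])))
F=P[(P[:,2]>.0655)&(P[:,2]<.0725)];print("flange",len(F),cv2.minEnclosingCircle((F[:,:2]*1000).astype(np.float32)))
print("flange px",world(ci,262,167,z=.0695))
E
```

```text
759 0.095115705771091
wing rect (463.3076171875, 241.74127197265625) 13.57734489440918 45.13236999511719 65.68128967285156
mean [0.46214524 0.2422479 ] ang -24.11530979913012
flange 1462 ((463.5494384765625, 242.0819854736328), 26.148303985595703)
flange px [0.45803183 0.24433647 0.0695    ]
```

```bash
cat > meas.py <<'E'
from h import *
ci=camera_info("wrist");p,d=grab_frame("wrist");cv2.imwrite("pics/w2.png",p)
P=np.array([world(ci,u,v,d=d[v,u]) for v in range(0,384,1) for u in range(100,420) if 0<d[v,u]<.5 and v<250])
c0=np.array([.459,.239]);P=P[np.hypot(*(P[:,:2]-c0).T)<.06]
T=P[P[:,2]>.084]
print("wing",len(T),cv2.minAreaRect((T[:,:2]*1000).astype(np.float32)),T[:,:2].mean(0))
F=P[(P[:,2]>.0655)&(P[:,2]<.0725)];print("flange",cv2.minEnclosingCircle((F[:,:2]*1000).astype(np.float32)))
E
python3 - <<'E'
from meas import *
ct=camera_info("top");d=np.load("pics/top0.npy")
print("top flange",world(ct,209.25,202.75,z=.0695))
Q=np.array([world(ct,u,v,d=d[v,u]) for v in range(190,216) for u in range(196,224)])
T=Q[Q[:,2]>.082];print(len(T),T.mean(0),T[:,2].max())
print("top lid edges",[world(ct,u,v,z=.025).round(4) for u,v in((175.5,203.5),(245.3,203.5),(210,169.4),(210,238.6))])
to([.46,.24,.25],-24.3)
E
```

```text
wing 753 ((463.1141662597656, 242.1971435546875), (13.685418128967285, 43.7412223815918), 65.22652435302734) [0.46216439 0.24235409]
flange ((463.7210388183594, 241.75489807128906), 26.0731258392334)
top flange [0.45667426 0.23637443 0.0695    ]
63 [0.45589965 0.23741228 0.11385468] 1.5193625006092142
top lid edges [array([0.4611, 0.3522, 0.025 ]), array([0.4571, 0.122 , 0.025 ]), array([0.5736, 0.2382, 0.025 ]), array([0.344 , 0.2387, 0.025 ])]
tcp [0.4513 0.2361 0.2496] shift [-0.0062  0.0072 -0.0004] j7 0.601
y-ang 65.06 tilt [-9.e-04 -4.e-04 -1.e+00]
rz -0.0112
```

To row units: 0.09 m / 0.8 = 0.1125, 0.05 m / 0.8 = 0.0625, -0.01 rad / 6.2832 = -0.0016.

```bash
python3 -m pendant '[{"x":-0.01, "y":0.0113, "z":0.0625, "drz":-0.0016}, {"x":-0.01, "y":0.0113, "z":0.1125, "drz":-0.0016}, {"x":-0.01, "y":0.0113, "z":0.1125, "drz":-0.0016}, {"x":-0.01, "y":0.0113, "z":0.1125, "drz":-0.0016}]'
python3 - <<'E'
from meas import *
to([.4625,.241,.092],-24.3)
o=r.get_obs();R=Ro.from_rotvec(o["orientation"]).as_matrix()
# project TCP into wrist
X=ci["R"]@o["tcp_pos"]+ci["t"];s=X[:2]/X[2];s*=1+ci["k1"]*(s@s);K=ci["camera_matrix"];print("tcp px",s*K[0,0]+K[:2,2])
E
```

```text
clock: 1.8
tcp_pos: [0.4615, 0.2413, 0.1601]
orientation: [-0.66, -3.07, 0.002]
contact_force: [-0.3, -1.0, 0.8]
grip_width: 0.0849
gripper_force: 0.0
wing 1443 ((463.3966369628906, 242.1514892578125), (13.731844902038574, 44.90272521972656), 65.31199645996094) [0.46186648 0.24264793]
flange ((463.8385314941406, 241.58819580078125), 26.003555297851562)
tcp [0.4627 0.2418 0.1614] shift [-0.0001 -0.0009  0.0694] j7 0.664
y-ang 65.72 tilt [ 7.e-04  8.e-04 -1.e+00]
rz 0.0004
tcp px [251.53293059 280.0805763 ]
```

View pics/w2.png

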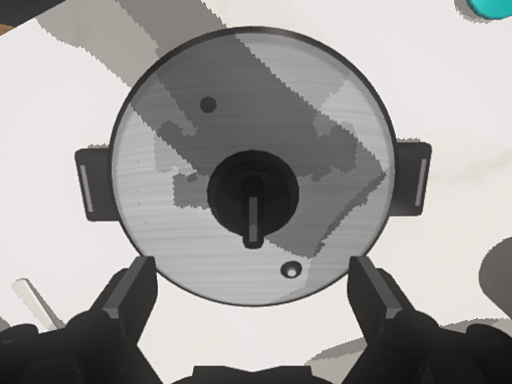

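The wing (253,190–245) is centred between the pads (155 and 350), so I'll descend.

To row units: 0.068 m / 0.8 = 0.085, -0.001 m / 0.8 = -0.0013.

```bash
python3 -m pendant '[{"x":-0.0013, "z":0.0375}, {"x":-0.0013, "z":0.0688}, {"x":-0.0013, "z":0.08}, {"x":-0.0013, "z":0.085}, {"x":-0.0013, "z":0.085}]'
python3 -m pendant '[{}, {}, {}, {}, {}]' 0 60
python3 -c "
from h import *
to([.4636,.242,.092],-24.5);o=r.get_obs();print(o['contact_force'],o['moment'])"
```

```text
clock: 2.35
tcp_pos: [0.4642, 0.241, 0.0932]
orientation: [0.662, 3.07, 0.002]
contact_force: [1.0, 0.0, -0.7]
grip_width: 0.0852
gripper_force: 0.0
clock: 2.85
tcp_pos: [0.4637, 0.2406, 0.0922]
orientation: [0.662, 3.071, 0.001]
contact_force: [0.4, 2.8, 3.5]
grip_width: 0.0128
gripper_force: 62.0
tcp [0.4637 0.2406 0.0922] shift [0.0007 0.0012 0.0002] j7 0.705
y-ang 65.66 tilt [ 4.e-04  4.e-04 -1.e+00]
rz 0.0028
[0.43181989 2.76833572 3.53039174] [ 0.35000702 -0.0318965  -0.00388083]
```

To row units: -0.001 m / 0.8 = -0.0013.

```bash
cat > s.py <<'E'
from h import *
o=r.get_obs();R=Ro.from_rotvec(o["orientation"]).as_matrix()
print("yaw",np.degrees(np.arctan2(R[1,1],R[0,1])).round(2),"z",o["tcp_pos"].round(4),"F",o["contact_force"].round(1),"M",o["moment"].round(2),"j7",o["joints"][6].round(3))
E
python3 -m pendant '[{"z":-0.0013}, {"z":-0.0013}]' ; python3 s.py
python3 -m pendant '[{"drz":0.0064}, {"drz":0.0127}, {"drz":0.0127}]' |grep cl; python3 s.py
```

```text
clock: 3.05
tcp_pos: [0.4636, 0.2407, 0.0928]
orientation: [0.662, 3.071, 0.0]
contact_force: [1.8, 1.5, -4.6]
grip_width: 0.0124
gripper_force: 59.5
yaw 65.67 z [0.4636 0.2407 0.0928] F [ 1.8  1.5 -4.6] M [ 0.3  -0.42 -0.04] j7 0.705
clock: 3.35
yaw 61.18 z [0.4636 0.2407 0.0928] F [ 1.9  1.7 -3.3] M [ 0.21 -0.44  0.65] j7 0.64
```

To row units: -0.0004 m / 0.8 = -0.0005, -0.15 rad / 6.2832 = -0.0239.

```bash
python3 -m pendant '[{"z":-0.0005, "drz":-0.008}, {"z":-0.0005, "drz":-0.0159}, {"z":-0.0005, "drz":-0.0239}]' |grep cl; python3 s.py
python3 -m pendant '[{"drz":-0.0064}, {"drz":-0.0127}]' |grep cl; python3 s.py
```

```text
clock: 3.65
yaw 69.8 z [0.4636 0.2406 0.093 ] F [ 2.1  2.5 -8.3] M [ 0.51 -0.67 -0.11] j7 0.764
clock: 3.85
yaw 74.35 z [0.4634 0.2407 0.0931] F [ 1.3  1.2 -4.3] M [ 0.37 -0.23 -0.21] j7 0.829
```

To row units: -0.0004 m / 0.8 = -0.0005, -0.05 rad / 6.2832 = -0.008.

```bash
python3 -m pendant '[{"z":-0.0005, "drz":-0.008}, {"z":-0.0005, "drz":-0.0159}, {"z":-0.0005, "drz":-0.0239}]' |grep cl; python3 s.py
python3 -m pendant '[{"z":-0.0004, "drz":0.008}, {"z":-0.0004, "drz":0.0159}, {"z":-0.0006, "drz":0.0239}, {"z":-0.0006, "drz":0.0318}]' |grep cl; python3 s.py
```

```text
clock: 4.15
yaw 82.98 z [0.4624 0.2408 0.0934] F [-1.6  3.  -3. ] M [ 0.73  0.51 -0.17] j7 0.953
clock: 4.55
yaw 71.34 z [0.463  0.2406 0.0942] F [-1.8 -0.1 -1.5] M [0.21 0.1  0.2 ] j7 0.785
```

To row units: -0.0012 m / 0.8 = -0.0015, -0.001 m / 0.8 = -0.0013, -0.25 rad / 6.2832 = -0.0398.

```bash
python3 -m pendant '[{"z":-0.001, "drz":-0.008}, {"z":-0.0013, "drz":-0.0159}, {"z":-0.0015, "drz":-0.0239}, {"z":-0.0015, "drz":-0.0318}, {"z":-0.0015, "drz":-0.0398}]' |grep cl; python3 s.py
python3 -m pendant '[{"z":-0.0004, "drz":0.008}, {"z":-0.0006, "drz":0.0159}, {"z":-0.0009, "drz":0.0239}, {"z":-0.0011, "drz":0.0318}, {"z":-0.0011, "drz":0.0398}]' |grep cl; python3 s.py
```

```text
clock: 5.05
yaw 85.85 z [0.4628 0.2407 0.0949] F [-1.5  2.3 -3.9] M [ 0.61  0.15 -0.13] j7 0.994
clock: 5.55
yaw 71.34 z [0.4626 0.2406 0.096 ] F [-1.1  1.7 -2.2] M [0.37 0.38 0.06] j7 0.784
```

To row units: -0.0015 m / 0.8 = -0.0019, -0.0014 m / 0.8 = -0.0018, -0.25 rad / 6.2832 = -0.0398.

```bash
python3 -m pendant '[{"z":-0.001, "drz":-0.008}, {"z":-0.0013, "drz":-0.0159}, {"z":-0.0015, "drz":-0.0239}, {"z":-0.0018, "drz":-0.0318}, {"z":-0.0019, "drz":-0.0398}]' |grep cl; python3 s.py
python3 -m pendant '[{"z":-0.0004, "drz":0.008}, {"z":-0.0008, "drz":0.0159}, {"z":-0.0011, "drz":0.0239}, {"z":-0.0015, "drz":0.0318}, {"z":-0.0016, "drz":0.0398}]' |grep cl; python3 s.py
python3 - <<'E'
from h import *
p,d=grab_frame("wrist");q,_=grab_frame("scene")
cv2.imwrite("pics/c3.png",np.hstack([cv2.resize(p,(400,300)),cv2.resize(q[120:270,120:320],(400,300))]))
E
```

```text
clock: 6.05
yaw 85.86 z [0.4627 0.2409 0.0977] F [-0.7  2.7 -0.7] M [ 0.54  0.35 -0.17] j7 0.993
clock: 6.55
yaw 71.34 z [0.4627 0.2406 0.0988] F [-0.4  1.1 -2.9] M [ 0.35 -0.05  0.16] j7 0.782
```

View pics/c3.png

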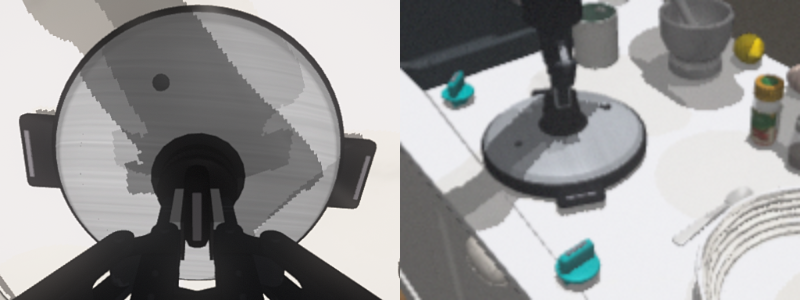

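The wing is still held (left panel, 200,210), and the lid lies flat, unturned. I'll keep rocking.

To row units: -0.0015 m / 0.8 = -0.0019, -0.0014 m / 0.8 = -0.0018, -0.25 rad / 6.2832 = -0.0398.

```bash
python3 -m pendant '[{"z":-0.001, "drz":-0.008}, {"z":-0.0013, "drz":-0.0159}, {"z":-0.0015, "drz":-0.0239}, {"z":-0.0018, "drz":-0.0318}, {"z":-0.0019, "drz":-0.0398}]' |grep cl; python3 s.py
python3 -m pendant '[{"z":-0.0004, "drz":0.008}, {"z":-0.0008, "drz":0.0159}, {"z":-0.0011, "drz":0.0239}, {"z":-0.0015, "drz":0.0318}, {"z":-0.0016, "drz":0.0398}]' |grep cl; python3 s.py
python3 -m pendant '[{"z":-0.0005, "drz":-0.008}, {"z":-0.001, "drz":-0.0159}, {"z":-0.0013, "drz":-0.0239}, {"z":-0.0015, "drz":-0.0318}, {"z":-0.0016, "drz":-0.0398}]' |grep cl; python3 s.py

```

```text
clock: 7.15
yaw 85.93 z [0.4626 0.2409 0.1001] F [-1.5  2.8 -1.6] M [ 0.69  0.24 -0.07] j7 0.993
clock: 7.65
yaw 71.37 z [0.4639 0.2408 0.1026] F [-0.2  1.8  2.5] M [0.16 0.1  0.02] j7 0.781
clock: 8.15
yaw 85.91 z [0.4636 0.2405 0.1036] F [-1.   1.5  0.2] M [ 0.24  0.2  -0.04] j7 0.993
```

To row units: -0.01 m / 0.8 = -0.0125, -0.004 m / 0.8 = -0.005.

```bash
python3 -m pendant '[{"z":-0.0025}, {"z":-0.005}, {"z":-0.0075}, {"z":-0.01}, {"z":-0.0125}]' ; python3 s.py
```

```text
clock: 8.65
tcp_pos: [0.4636, 0.2404, 0.1135]
orientation: [0.118, 3.139, -0.0]
contact_force: [-0.1, -0.3, -0.5]
grip_width: 0.0128
gripper_force: 60.2
yaw 85.7 z [0.4636 0.2404 0.1135] F [-0.1 -0.3 -0.5] M [-0.04 -0.   -0.  ] j7 0.986
```

To row units: -0.11 m / 0.8 = -0.1375, -0.08 m / 0.8 = -0.1.

```bash
python3 -m pendant '[{"z":-0.025}, {"z":-0.0625}, {"z":-0.1}, {"z":-0.1375}, {"z":-0.1375}]'|grep -A1 cl
python3 - <<'E'
from h import *
d=np.load("pics/top0.npy");ct=camera_info("top")
P=np.array([world(ct,u,v,d=d[v,u]) for v in range(130,240) for u in range(285,400) if d[v,u]>0])
Q=P[(P[:,2]>.058)&(P[:,2]<.075)];print(len(Q),cv2.minEnclosingCircle((Q[:,:2]*1000).astype(np.float32)),cv2.fitEllipse((Q[:,:2]*1000).astype(np.float32)))
p,_=grab_frame("wrist");q,_=grab_frame("scene")
cv2.imwrite("pics/c4.png",np.hstack([cv2.resize(p,(400,300)),cv2.resize(q[90:270,120:360],(400,300))]))
to([.512,-.195,.22])
E
```

```text
clock: 9.15
tcp_pos: [0.4657, 0.2417, 0.2274]
869 ((576.5219116210938, -187.74891662597656), 204.70111083984375) ((522.349609375, -204.11514282226562), (276.4573669433594, 311.8853759765625), 35.59246063232422)
tcp [0.4637 0.2406 0.2238] shift [-0.0808 -0.4308  0.0034] j7 0.952
y-ang 85.71 tilt [ 1.e-03  9.e-04 -1.e+00]
```

View pics/c4.png

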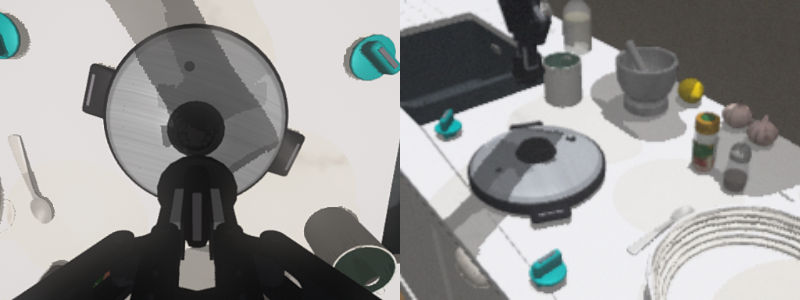

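The knob is held well clear and the lid is undisturbed. I'll carry it to the dish.

To row units: -0.21 m / 0.8 = -0.2625, -0.04 m / 0.8 = -0.05.

```bash
python3 -m pendant '[{"x":-0.0075, "y":-0.0375}, {"x":-0.0175, "y":-0.0938}, {"x":-0.0275, "y":-0.15}, {"x":-0.0375, "y":-0.2063}, {"x":-0.05, "y":-0.2625}]'|grep -A1 cl
python3 -m pendant '[{"x":-0.01, "y":-0.0563}, {"x":-0.02, "y":-0.1125}, {"x":-0.03, "y":-0.1688}, {"x":-0.0413, "y":-0.225}, {"x":-0.0513, "y":-0.2763}]'
python3 -m pendant '[{}, {}]'|grep -A1 cl
python3 - <<'E'
from h import *
to([.514,-.195,.06])
p,_=grab_frame("wrist");q,_=grab_frame("top")
cv2.imwrite("pics/c5.png",np.hstack([cv2.resize(p,(400,300)),cv2.resize(q[120:255,240:420],(400,300))]))
E
```

```text
clock: 9.75
tcp_pos: [0.4865, 0.0262, 0.2219]
clock: 10.25
tcp_pos: [0.511, -0.1974, 0.2219]
orientation: [-0.118, -3.137, 0.0]
contact_force: [1.4, -0.1, -0.2]
grip_width: 0.0125
gripper_force: 60.2
clock: 10.45
tcp_pos: [0.511, -0.1962, 0.2218]
tcp [ 0.511  -0.1962  0.2218] shift [-0.0034  0.0014  0.1618] j7 1.897
y-ang 85.55 tilt [-2.9e-03  2.0e-04 -1.0e+00]
```

View pics/c5.png

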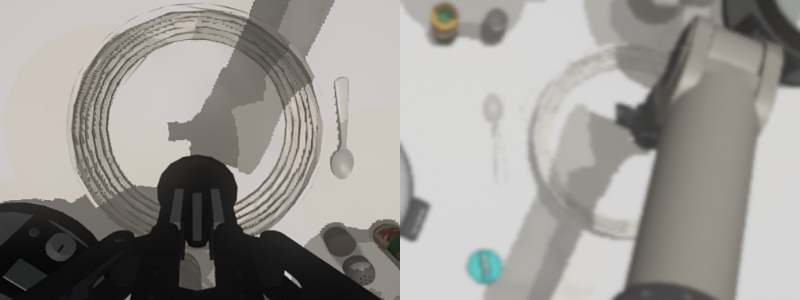

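Over the dish centre, so I'll lower the knob.

To row units: 0.15 m / 0.8 = 0.1875, 0.035 m / 0.8 = 0.0438.

```bash
python3 -m pendant '[{"x":-0.0038, "y":0.0013, "z":0.0438}, {"x":-0.0038, "y":0.0013, "z":0.0875}, {"x":-0.0038, "y":0.0013, "z":0.1313}, {"x":-0.0038, "y":0.0013, "z":0.1688}, {"x":-0.0038, "y":0.0013, "z":0.1875}]'|grep -A1 cl
python3 -m pendant '[{"z":0.0038}, {"z":0.0075}, {"z":0.0113}, {"z":0.015}, {"z":0.015}]';python3 s.py
```

```text
clock: 11.05
tcp_pos: [0.5137, -0.1921, 0.0706]
clock: 11.55
tcp_pos: [0.5155, -0.1947, 0.0617]
orientation: [0.118, 3.139, -0.0]
contact_force: [0.3, -1.0, -0.5]
grip_width: 0.0124
gripper_force: 60.1
yaw 85.71 z [ 0.5155 -0.1947  0.0617] F [ 0.3 -1.  -0.5] M [ 0.03 -0.01 -0.  ] j7 2.009
```

To row units: 0.005 m / 0.8 = 0.0063, 0.004 m / 0.8 = 0.005.

```bash
python3 -m pendant '[{"z":0.0025}, {"z":0.005}, {"z":0.0063}, {"z":0.0063}]';python3 s.py
python3 -m pendant '[{"z":0.0013}, {"z":0.0025}, {"z":0.0025}]'|grep cl;python3 s.py
```

```text
clock: 11.95
tcp_pos: [0.515, -0.1946, 0.0561]
orientation: [-0.118, -3.139, -0.0]
contact_force: [-0.5, -0.2, -0.6]
grip_width: 0.0124
gripper_force: 60.1
yaw 85.71 z [ 0.515  -0.1946  0.0561] F [-0.5 -0.2 -0.6] M [ 0.02 -0.02  0.03] j7 2.013
clock: 12.25
yaw 85.7 z [ 0.5153 -0.1947  0.0551] F [-1.8  0.1  8.3] M [0.17 0.62 0.03] j7 2.014
```

The knob is in contact with the floor at 8 N. I'll release and withdraw.

To row units: -0.17 m / 0.8 = -0.2125, -0.14 m / 0.8 = -0.175.

```bash
python3 -m pendant '[{}, {}, {}, {}, {}]' .06
python3 -m pendant '[{"z":-0.025}, {"z":-0.075}, {"z":-0.125}, {"z":-0.175}, {"z":-0.2125}]'|grep -A1 cl
python3 - <<'E'
from h import *
p,_=grab_frame("wrist");q,_=grab_frame("scene")
cv2.imwrite("pics/c6.png",np.hstack([cv2.resize(p,(400,300)),cv2.resize(q,(400,300))]))
E
```

```text
clock: 12.75
tcp_pos: [0.5151, -0.1946, 0.0542]
orientation: [-0.117, -3.139, 0.0]
contact_force: [-0.9, 0.6, 0.8]
grip_width: 0.0601
gripper_force: 0.0
clock: 13.25
tcp_pos: [0.5155, -0.1949, 0.2268]
```

View pics/c6.png

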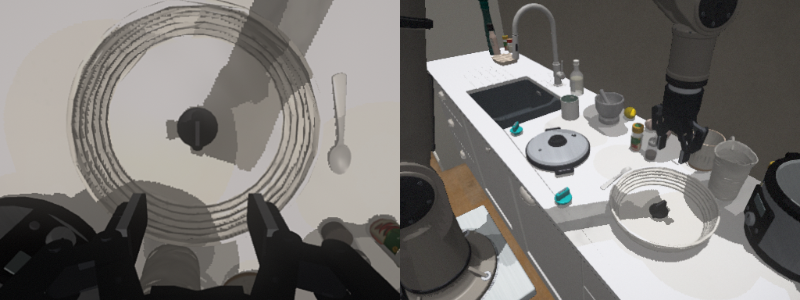

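The knob stands upright at the dish centre (197,128), the gripper is clear and the rest of the scene is in place.

```bash
python3 -c "
from bench import r
print(r.hand_in())"
```

```text
the job is handed in; nothing more can be done
None
```

The knob was rocked free and set upright at the centre of the dish, nothing else looked moved in the last pictures, and the job is handed in; no verdict came back.

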